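Pack up the field tester: fold its display flat, then shut the lid

TASK

Pack up the portable tester on the bench by pushing only, picking nothing up: with the fingers, push its upright display panel over until it lies flat in its recess, and only then push the standing case lid over and lower it gently, without slamming, until it is fully shut on the case. Do not press hard on the display, push with the fingers rather than the gripper body or the arm, and do not shove, tip or lift the case. Leave the adaptor in the pocket and everything else on the bench where it is.

Things in the scene. Friction and masses are not known exactly. Their poses are not given: they have to be found in the camera images.
- tester: portable tester in a dark hard case standing loose on the bench (about 5 kg, rubber feet). Origin: centre of its underside. z up; -x: operator's side with carrying handle and latches (stick out 23 mm); +x: lid-hinge side; y along the hinges. Case bottom 210 mm (x) by 300 mm (y), rim 95 mm and grey faceplate 88 mm above the bench; selector knob, 42 mm across, 106 mm high, at x -12, y -103 mm.
- display (a joint): angle of the tilting display panel, rad: 0 = folded flat in its recess, screen up; 1.57 = upright, screen to the operator's side; hard stops at 0 and 1.75. Friction hinge (0.3 N m): stays where left, no catch. Panel 122 mm from hinge to free edge, 176 mm wide, 16 mm thick, 0.28 kg; folds towards the lid-hinge side (+x of the tester); folded, its top is 96 mm above the bench.
- display_hinge (a point): middle of the display's hinge axis (along y of the tester), half-way through the panel's thickness: at x -50, y +40 mm of the tester, 88 mm above the bench. Own x axis points from the hinge to the free edge, own z out of the screen.
- display_edge (a point): middle of the display's free edge on the screen side (122 mm from the hinge, 8 mm out from the panel's mid-plane). Same axes as display_hinge.
- lid (a joint): angle of the case lid, rad: 0 = fully shut on the rim, 1.57 = straight up, grows as it opens; hard stops at 0 and 2.0. Friction hinges (0.75 N m): it stays where it is left, no spring or catch. Shallow tray, 212 mm from hinge to free edge, 300 mm wide, 30 mm deep, about 0.45 kg, outside flat; shut, its top is 125 mm above the bench.
- lid_hinge (a point): middle of the lid's hinge axis (along y of the tester): at x +107, y 0 mm, 95.5 mm above the bench. Its own -x axis points from the hinge to the lid's free edge, its own z out of the lid's outside face.
- lid_edge (a point): middle of the lid's free edge at its outside face: 212 mm from the hinge axis along the lid, 30 mm out from the axis towards the outside. Same axes as lid_hinge.
- multimeter: handheld multimeter lying face up, black, 80 x 165 x 45 mm; origin under its centre
- adaptor: small light-grey twin-plug adaptor, 46 x 30 x 22 mm, lying loose in the pocket that the display covers when folded; origin under its centre
- jar: round screw-top jar, 56 mm across, 75 mm tall; origin under its centre
- spool: metal spool, 56 mm across, 40 mm tall; origin under its centre
- motor: small upright motor with a brass pinion on top, 56 mm across, 78 mm tall; origin under its centre
- decade: grey resistance box with four small knobs, 75 x 95 x 56 mm; origin under its centre

How it is judged:
On the way, in this order (a step that is already met when the one before it is completed fails the run):
1. the display lies folded flat while the lid still stands open (value of joint display below 0.07 rad and value of joint lid above 1.2 rad), for 0.2 s.
2. the lid is fully shut over the folded display (value of joint lid below 0.03 rad and value of joint display below 0.07 rad), for 0.2 s.
At the end, for the whole second after the job is handed in: Lid shut to within 0.03 rad (6 mm at its free edge) over the display folded to within 0.07 rad (9 mm at its free edge); the case upright, at rest and within 20 mm of where it stood; every other thing within 30 mm of where it was (all of step 2 and linear speed of tester below 0.02 m/s and distance of tester from where it was at the start of the episode below 0.02 m and angle between tester's own z axis and vertical below 0.05 rad and distance of each of multimeter, adaptor, jar, spool, motor, decade from where it was at the start of the episode below 0.03 m); the robot touches nothing.
It fails at once if the lid is lowered onto the raised display (value of joint lid below 1 rad and value of joint display above 0.25 rad).
It fails at once if the lid is slammed (faster than 2 rad/s over the last 30 degrees) (value of joint lid below 0.5 rad and velocity of joint lid below -2 rad/s).
It fails at once if the display is pressed with more than 60 N, or the display or lid is pushed with the arm or the gripper's body (over 10 N) instead of the fingers (contact force between display and the fingers above 60 N or contact force between any of display, lid and the arm above 10 N).
It fails at once if the case is shoved, tipped or lifted (distance of tester from where it was at the start of the episode above 0.02 m or angle between tester's own z axis and vertical above 0.1 rad or height (world z) of tester above 0.012 m).
It fails at once if another thing is moved, lifted or carried off (distance of any of multimeter, adaptor, jar, spool, motor, decade from where it was at the start of the episode above 0.03 m).
It also fails if it takes over 58 s, if anything falls off the work surface, if the arm or the gripper's body presses on something with over 40 N, if the wrist force passes 120 N, or if a joint passes its speed limit or range.

ROBOT

A 6-joint arm with a two-finger parallel gripper is mounted at the origin on the work surface. World frame = base frame: x ahead of the robot, y to its left, z up, the work surface at z = 0. Lengths are in m, angles in rad, forces in N, time in s.
With the tool pointing down it reaches from about 0.375 to 0.9 m from the base axis. Payload 3.1 kg.
Tool frame: the origin (TCP) lies between the finger pads; the fingertips stand manip.nose_length ahead of it and the grasp point (between the pads) lies 5 mm behind it (manip.nose_length is the distance from the TCP to the fingertips, in m); z points along the fingers, y is the line along which they close (so a half turn about z gives the same grasp; the last joint's range is limited). The gripper opens to 85 mm and grips with 20 to 120 N. Pads are 22 mm wide; open, the fingers measure 114 mm over their backs; the gripper's body (76 mm by 85 mm) begins 54 mm behind the grasp point. The pads swing forward as they close: fully open they stand 13 mm farther back than shut.
Start: joints at [-1.331, 0.527, 1.433, -0, 1.181, -0.178], TCP at [0.254, -0.571, 0.245] pointing down, gripper open.
Joint ranges: [-3.08, 3.08], [-0.75, 2.2], [0.22, 2.44], [-1.43, 4.57], [0, 2.65], [-2.85, 2.85]. Speed limits (rad/s): [2.79, 2.79, 3.14, 3.14, 3.14, 3.14].

INTERFACE

Orientations are given as a unit quaternion [x, y, z, w].
In Python, from station import monitor, eyes, job, manip gives the robot as it stands.
- The arm moves only by the shell command python3 -m pendant 'ROWS' [FORCE]. ROWS is JSON, a list that holds one entry, the list of rows, each a list of 7 numbers: the shift along the tool's x, y, z as a fraction of full scale, then the turn, a rotation vector about the tool's x, y, z as a fraction of full scale, then the opening, from 0 (shut) to 1 (fully open). A call has 1 to 20 rows; each row shifts and turns the commanded pose from where the row before left it, along the tool's axes as they then stand; what a row does not reach is not made up. Full scale, the value 1, is 800 mm for a shift and 0.12 rad for a turn. A row lasts 1/10 s, in which the tool goes at most 50 mm and 8.59 degrees, less where a joint would pass 70% of its speed; a pose out of reach is approached as far as the arm can. A call with a number of a shift or a turn outside -1 to 1 is refused whole. A call with a gripper value outside its range is refused whole. The fingers move at their own pace and stop on an object; FORCE is the grip in N (left out, the last holds). Time passes only in rows, so rows that do not move let the fingers close. It gives the time, the measured TCP pose, the force, the opening and the grip force at its end, in the units of the state.
- monitor.sense(): the state, without advancing time (a new reading comes with each control period).
- eyes.snapshot(name): name is "scene" or "side" or "wrist"; returns a dict with "pixels" (400x640x3 uint8, red, green, blue), "depth" (400x640 float32, m along the optical axis (not along the pixel's ray), 0 where there is no reading), "intrinsics" (3x3 intrinsics, pixels), "eye" and "attitude" of the camera in the world. Camera axes: x right, y down, z forward; pixel columns grow to the right and rows downward; lengths in m; the calibration is good to about 2 mm. A picture is of the moment at which its call begins.
- job.sign_off(): hands the job in; it is judged then, once.
The state is a dict: "t": time; "q": joint angles; "qd": joint speeds; "tau": joint torques, N m; "tcp_pos": TCP position; "tool_rot": TCP orientation; "force": force on the tool from outside, world axes, zero at the start; "ft_torque": the same for the moment, N m; "finger_gap": opening from 0.0 (shut) to 1.0 (fully open); "gripper_force": force on a finger pad.
Only numpy, scipy, OpenCV 4.12 (cv2) and the standard library are available. Lean on these libraries where they do the work, as an engineer would, in place of code of your own. Each camera call takes 0.05 s, during which the arm holds its last target. There are 200 camera calls.

## Working session

There is one attempt and no reset: what is moved stays moved. The work goes in short steps, Python scripts to look and compute and a shell command to move; the robot and the scene stay as the last step left them, time stands still between calls to the robot, and variables do not carry over. Pictures are saved under pics/ and viewed, at most 10 in all, crops included, and the job is handed in when it is done.

```bash
ls; mkdir -p pics; python3 - <<'E'
from station import monitor, eyes, job, manip
import cv2
print(manip.nose_length, monitor.sense())
for n in ("scene","side"):
    s=eyes.snapshot(n); cv2.imwrite(f"pics/{n}0.png",s["pixels"][...,::-1]); print(n,s["intrinsics"],s["eye"],s["attitude"],(s["depth"]>0).mean())
E
```

```text
pics
0.014 {'t': 0.0, 'q': array([-1.33046144e+00,  5.28470084e-01,  1.43391578e+00, -1.98032233e-05,
        1.18143218e+00, -1.78493119e-01]), 'qd': array([ 7.18773567e-04,  1.02957486e-03,  1.53953291e-05,  1.37796132e-03,
       -7.88913453e-05, -8.39206710e-04]), 'tau': array([-1.01064405e-03, -4.42349946e+01, -1.78025812e+01, -3.33347989e-04,
        8.56132829e-03,  1.08193486e-06]), 'tcp_pos': array([ 0.2540372 , -0.57027315,  0.24432692]), 'tool_rot': array([ 9.78151515e-01,  2.07890297e-01, -4.35518878e-05, -1.11187814e-03]), 'force': array([-0.13102294,  1.12158881,  0.75602797]), 'ft_torque': array([-0.03412951, -0.02442096, -0.04992591]), 'gripper_force': 0.0, 'finger_gap': 0.9967996768877747}
scene [[373.33536588   0.         319.69399363]
 [  0.         373.33536588 206.6408999 ]
 [  0.           0.           1.        ]] [ 1.0040191  -0.24809252  0.71188008] [ 0.83113263  0.43468764 -0.16690729 -0.30398547] 0.9959375
side [[500.8741141    0.         317.70771337]
 [  0.         500.8741141  201.68078958]
 [  0.           0.           1.        ]] [ 1.12884737 -0.21975172  0.9502399 ] [ 0.80716158  0.5023647  -0.16901737 -0.25990964] 0.99613671875
```

View pics/scene0.png

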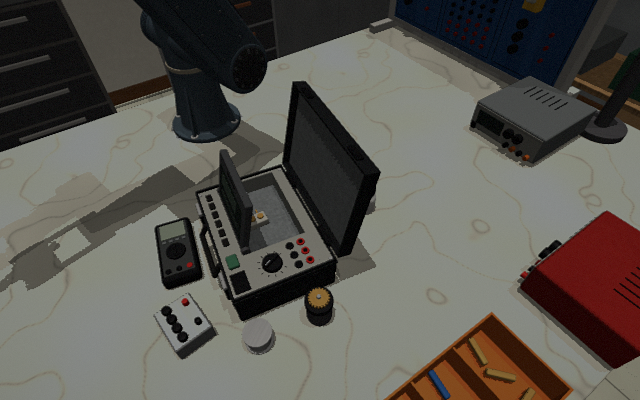

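View pics/side0.png

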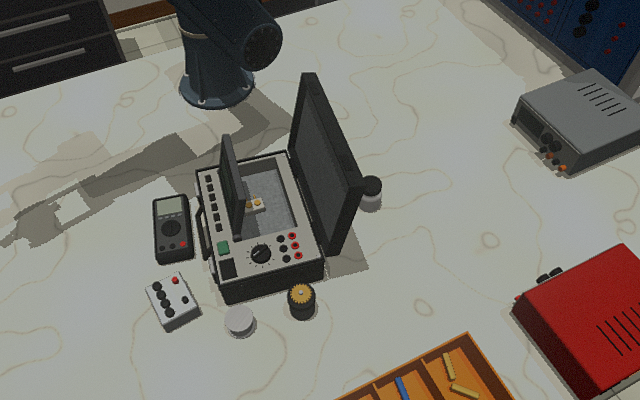

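Both views show the tester near the centre. In the scene view the handle is at about (210,240), the display upright at (235,195), the lid standing at (330,170) and the knob at (271,262). The jar, motor and decade are on the near side, the multimeter is by the handle, and the spool is behind the lid at (370,190 in side).

```bash
cat > h.py <<'E'
import numpy as np, cv2
from scipy.spatial.transform import Rotation as R
from station import monitor, eyes
def cloud(n):
    s=eyes.snapshot(n); d=s["depth"]; K=s["intrinsics"]; v,u=np.mgrid[:400,:640]
    c=np.stack([(u-K[0,2])/K[0,0]*d,(v-K[1,2])/K[1,1]*d,d],-1)
    return s, c@R.from_quat(s["attitude"]).as_matrix().T+s["eye"]
E
python3 - <<'E'
from h import *
s,P=cloud("side"); im=s["pixels"].astype(int)
def p(u,v): return np.round(np.median(P[v-1:v+2,u-1:u+2].reshape(-1,3),0),3)
for n,u,v in [("bench",450,330),("knob",261,254),("fp",275,230),("spool",371,183),("jar",239,315),("motor",301,292),("decade",172,310),("mm",172,235),("lid in",320,160),("lid in2",330,220),("disp",236,200),("adaptor",250,205)]: print(n,p(u,v))
box=np.zeros((400,640),bool); box[60:310,185:375]=1
# faceplate: grey at z~.088
z=P[...,2]
m=box&(abs(z-.088)<.004)&(im.sum(-1)>250)
q=P[m][:,:2].astype(np.float32); print(m.sum(), cv2.minAreaRect(q), np.median(z[m]))
m2=box&(z>.078)&(z<.1); q2=P[m2][:,:2].astype(np.float32); print(cv2.minAreaRect(q2))
for lo,hi in((.12,.14),(.18,.2),(.24,.26),(.28,.32)):
    k=box&(z>lo)&(z<hi); print(lo,k.sum(), [np.round(np.percentile(P[k][:,:2],t,0),3) for t in(1,50,99)] if k.sum() else 0)
print(np.percentile(z[box],99.9))
np.save("P.npy",P)
E
```

```text
bench [ 0.899  0.17  -0.001]
knob [ 0.631 -0.112  0.1  ]
fp [ 0.556 -0.055  0.045]
spool [0.555 0.18  0.073]
jar [ 0.703 -0.194  0.039]
motor [ 0.729 -0.072  0.078]
decade [ 0.643 -0.306  0.053]
mm [ 0.465 -0.258  0.038]
lid in [0.542 0.061 0.197]
lid in2 [0.646 0.032 0.143]
disp [ 0.556 -0.121  0.192]
adaptor [ 0.485 -0.082  0.065]
4824 ((0.5216748714447021, -0.08863231539726257), (0.21501880884170532, 0.29202428460121155), 80.56242370605469) 0.0876402267458185
((0.38730478286743164, 0.029826760292053223), (0.39269936084747314, 0.7203603386878967), 74.98056030273438)
0.12 854 [array([ 0.044, -0.137]), array([0.52 , 0.029]), array([0.695, 0.07 ])]
0.18 857 [array([ 0.399, -0.123]), array([0.541, 0.047]), array([0.698, 0.082])]
0.24 850 [array([0.26 , 0.006]), array([0.533, 0.063]), array([0.699, 0.095])]
0.28 2066 [array([0.404, 0.041]), array([0.579, 0.074]), array([0.7  , 0.111])]
0.9502398985321338
```

```bash
python3 - <<'E'
from h import *
P=np.load("P.npy"); z=P[...,2]
def plane(m,it=6,th=.004):
    q=P[m]
    c=np.median(q,0); 
    for i in range(it):
        n=np.linalg.svd(q-q.mean(0),full_matrices=False)[2][2]; c=q.mean(0); d=abs((q-c)@n); q=q[d<max(th,np.percentile(d,90)*.8)]
    return c,n,len(q),q
b=np.zeros(z.shape,bool); b[85:245,300:350]=1
c,n,k,q=plane(b&(z>.11)&(z<.33)&(P[...,1]>-.03)&(P[...,0]<.75)&(P[...,0]>.35)); n*=np.sign(n[1])
yaw=np.arctan2(n[1],n[0]); print("lid inner",c,n,k,"yaw",np.degrees(yaw),"lid angle",np.pi/2+np.arctan2(-n[2],np.hypot(*n[:2])))
b=np.zeros(z.shape,bool); b[135:240,217:247]=1
c2,n2,k2,q2=plane(b&(z>.11)&(z<.22)&(P[...,1]<-.08)); print("disp",c2,n2,k2,q2.min(0),q2.max(0))
# faceplate extents in yaw frame
yaw_fp=[]
b=np.zeros(z.shape,bool); b[150:300,190:330]=1
m=b&(abs(z-.095)<.012)
for Y in (yaw,):
    e=np.array([[np.cos(Y),np.sin(Y)],[-np.sin(Y),np.cos(Y)]])
    s=P[m][:,:2]@e.T; print(np.percentile(s,[.2,1,2,50,98,99,99.8],axis=0).T)
# top edge of lid
b=np.zeros(z.shape,bool); b[65:260,280:370]=1
m=b&(P[...,1]>0)&(P[...,0]>.35)&(P[...,0]<.75)&(z>.1); print("ztop",np.percentile(z[m],[99,99.8])); s=P[m][:,:2]@e.T; print(np.percentile(s,[.5,1,99,99.5],axis=0).T)
E
```

```text
lid inner [0.55191929 0.05986191 0.20127676] [ 0.15924987  0.96722187 -0.19779113] 3888 yaw 80.65032326298865 lid angle 1.7699003485678841
disp [ 0.489119   -0.1156665   0.16780714] [-0.14541801 -0.95260729  0.26719461] 957 [ 0.39255996 -0.14158471  0.11021754] [ 0.56931969 -0.08851055  0.21077151]
[[-0.10891509 -0.10461768 -0.10129851  0.00467178  0.12742178  0.12835035
   0.12950712]
 [-0.68365017 -0.68240776 -0.68150697 -0.59845738 -0.38515605 -0.38378067
  -0.38218751]]
ztop [0.30595076 0.30741682]
[[ 0.10962441  0.11199158  0.18094638  0.18171296]
 [-0.68224628 -0.68202269 -0.38293443 -0.38214377]]
```

```bash
python3 - <<'E'
from h import *
s,P=cloud("scene"); im=s["pixels"]
c=cv2.resize(im[70:330,140:400],(780,780))[:600]
s2,_=cloud("side"); c=cv2.resize(s2["pixels"][60:310,180:380],None,fx=2.4,fy=2.4); cv2.imwrite("pics/crop.png",c[...,::-1])
E
```

```text
(no output)
```

View pics/crop.png

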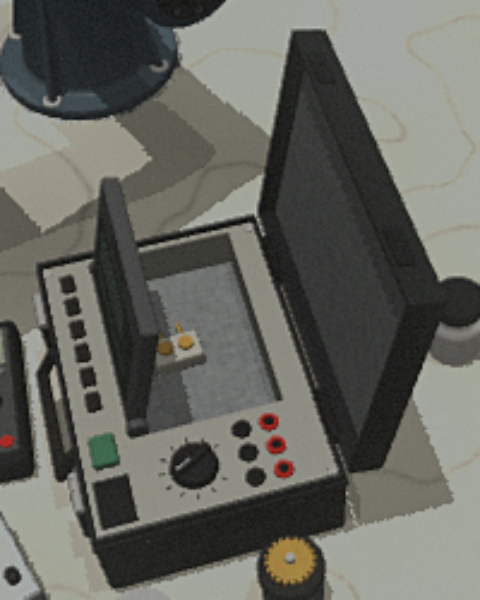

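The crop shows the lid leaning back about 1.77 rad and the display at about 1.3 rad. The tester origin is near (0.525,-0.085) with a yaw of 80.65°. The lid and display geometry agree with each other to a few mm, and the adaptor at crop (180,347) lies in the pocket. I'll turn the tool so that tool x = -tester y and tool y = -tester x, then approach the screen side with the fingers closed.

```bash
cat >> h.py <<'E'
Y=np.radians(80.65); EX=np.array([np.cos(Y),np.sin(Y)]); EY=np.array([-EX[1],EX[0]]); O=np.array([.525,-.0845])
def tester(p): p=np.asarray(p); d=p[...,:2]-O; return np.stack([d@EX,d@EY,p[...,2]],-1)
def st():
    s=monitor.sense(); m=R.from_quat(s["tool_rot"]).as_matrix()
    print("t %.2f"%s["t"],"tcp in tester",np.round(tester(s["tcp_pos"]),4),"tip z %.4f"%(s["tcp_pos"][2]-.014),"toolx yaw %.2f"%np.degrees(np.arctan2(m[1,0],m[0,0])),"tz",np.round(m[:,2],3),"F",np.round(s["force"],1),"q",np.round(s["q"],2),"gap %.2f"%s["finger_gap"])
def ang():
    _,P=cloud("side"); T=tester(P); x,y,z=T[...,0],T[...,1],T[...,2]
    m=(abs(y)<.15)&(x>-.13)&(x<.2)&(z>.06)&(z<.33)
    return T,m
E
python3 -m pendant '[[[0,0,0,0,0,0.97,0],[0,0,0,0,0,0.97,0],[0,0,0,0,0,0.97,0],[0,0,0,0,0,0.97,0],[0,0,0,0,0,0.98,0],[0.0186,-0.0558,0,0,0,0,0],[0.0186,-0.0558,0,0,0,0,0],[0.0186,-0.0558,0,0,0,0,0],[0.0186,-0.0558,0,0,0,0,0],[0.0186,-0.0558,0,0,0,0,0],[0.0186,-0.0558,0,0,0,0,0],[0.0186,-0.0558,0,0,0,0,0],[0.0186,-0.0558,0,0,0,0,0],[0.0186,-0.05,0,0,0,0,0],[0,0,0,0,0,0,0]]]'; python3 -c "
from h import *; st()"
```

```text
t: 1.75
tcp_pos: [0.4526, -0.1965, 0.2454]
tool_rot: [0.997, -0.079, 0.0, -0.001]
force: [-0.6, 0.1, -1.2]
finger_gap: -0.006
gripper_force: 0.0
t 1.75 tcp in tester [-0.1223  0.0532  0.2454] tip z 0.2314 toolx yaw -9.06 tz [ 0.     0.002 -1.   ] F [-0.6  0.1 -1.2] q [-0.64  0.35  1.76  0.    1.04  1.09] gap -0.01
```

```bash
python3 -m pendant '[[[0.016,0,0.045,0,0,0,0],[0,0,0.045,0,0,0,0],[0,-0.02,0.005,0,0,0,0],[0,-0.025,0,0,0,0,0],[0,0,0,0,0,0,0],[0,0,0,0,0,0,0]]]'; python3 - <<'E'
from h import *
st(); s,P=cloud("scene"); cv2.imwrite("pics/a.png",cv2.resize(s["pixels"][60:330,140:400],None,fx=2.2,fy=2.2)[...,::-1])
E
```

```text
t: 2.35
tcp_pos: [0.4701, -0.1679, 0.1702]
tool_rot: [0.997, -0.082, 0.001, 0.001]
force: [0.1, -0.7, -0.8]
finger_gap: 0.002
gripper_force: 0.0
t 2.35 tcp in tester [-0.0912  0.0406  0.1702] tip z 0.1562 toolx yaw -9.37 tz [ 0.001 -0.001 -1.   ] F [ 0.1 -0.7 -0.8] q [-0.57  0.47  1.82 -0.    0.85  1.17] gap 0.00
```

View pics/a.png

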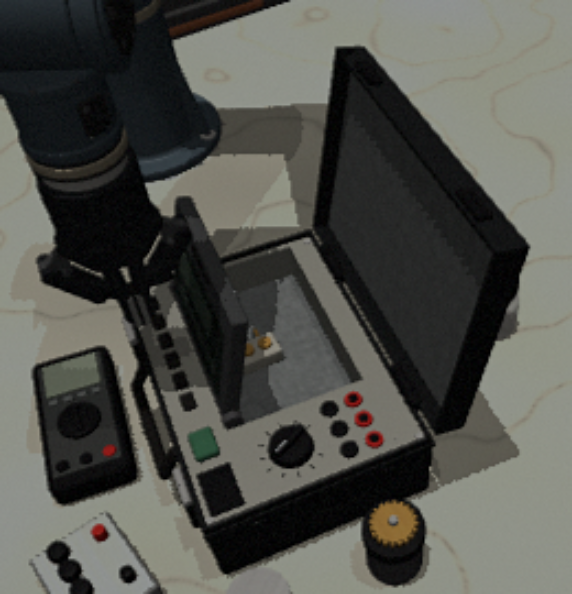

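The picture shows the knuckles splayed along tool y at (45,270) and (175,235), close to the panel. I'll back off and turn the tool 90° so its narrow side faces the push direction.

```bash
python3 -m pendant '[[[0,0.045,-0.03,0,0,0,0],[0,0,0,0,0,-1,0],[0,0,0,0,0,-1,0],[0,0,0,0,0,-1,0],[0,0,0,0,0,-1,0],[0,0,0,0,0,-1,0],[0,0,0,0,0,-1,0],[0,0,0,0,0,-1,0],[0,0,0,0,0,-1,0],[0,0,0,0,0,-1,0],[0,0,0,0,0,-1,0],[0,0,0,0,0,-1,0],[0,0,0,0,0,-1,0],[0,0,0,0,0,-1,0],[0,0,0,0,0,-0.09,0],[0,0,0,0,0,0,0]]]'; python3 - <<'E'
from h import *
st()
E
```

```text
t: 4.0
tcp_pos: [0.464, -0.2039, 0.1938]
tool_rot: [0.764, 0.646, 0.0, 0.001]
force: [-0.8, -0.2, 0.1]
finger_gap: -0.005
gripper_force: 0.0
t 4.00 tcp in tester [-0.1277  0.0408  0.1938] tip z 0.1798 toolx yaw 80.41 tz [ 0.001 -0.001 -1.   ] F [-0.8 -0.2  0.1] q [-0.63  0.44  1.78 -0.    0.92 -0.47] gap -0.01
```

```bash
python3 -m pendant '[[[0.039,0,0.015,0,0,0,0],[0.039,0,0.015,0,0,0,0],[0,0,0,0,0,0,0],[0.01,0,0,0,0,0,0],[0.009,0,0,0,0,0,0],[0.009,0,0.002,0,0,0,0],[0.009,0,0.002,0,0,0,0],[0.008,0,0.004,0,0,0,0],[0.008,0,0.004,0,0,0,0],[0.007,0,0.0055,0,0,0,0],[0.007,0,0.0055,0,0,0,0],[0,0,0,0,0,0,0]]]'; python3 - <<'E'
from h import *
st(); s,P=cloud("scene"); cv2.imwrite("pics/b.png",cv2.resize(s["pixels"][60:330,140:400],None,fx=2.2,fy=2.2)[...,::-1])
E
```

```text
t: 5.2
tcp_pos: [0.4825, -0.0876, 0.1501]
tool_rot: [0.763, 0.647, -0.0, -0.001]
force: [-0.4, 0.1, -0.2]
finger_gap: 0.0
gripper_force: 0.0
t 5.20 tcp in tester [-0.01    0.0414  0.1501] tip z 0.1361 toolx yaw 80.62 tz [-0.001  0.001 -1.   ] F [-0.4  0.1 -0.2] q [-0.41  0.5   1.86  0.    0.79 -0.25] gap 0.00
```

View pics/b.png

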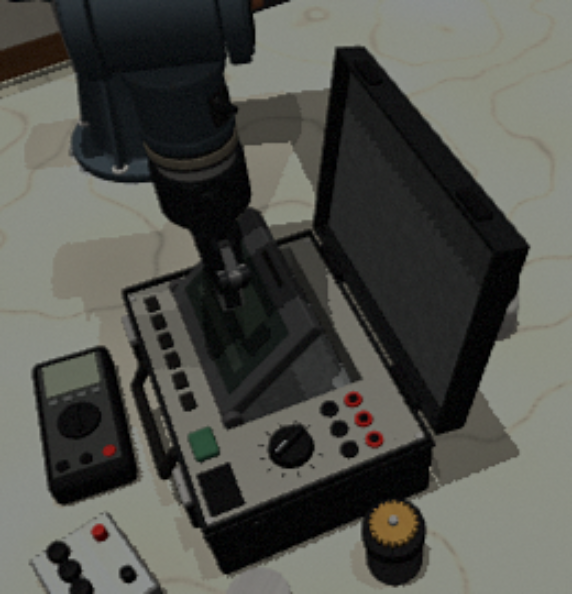

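The panel is folding, with its free edge at about (320,330), and the lid is well clear. I'll carry on along the arc.

```bash
python3 -m pendant '[[[0.004,0,0.005,0,0,0,0],[0.004,0,0.005,0,0,0,0],[0.004,0,0.008,0,0,0,0],[0.004,0,0.008,0,0,0,0],[0.002,0,0.006,0,0,0,0],[0.002,0,0.006,0,0,0,0],[0.001,0,0.005,0,0,0,0],[0.001,0,0.005,0,0,0,0],[0,0,0.001,0,0,0,0],[0,0,0,0,0,0,0]]]'; python3 - <<'E'
from h import *
st(); T,m=ang(); k=m&(T[...,0]>.02)&(T[...,0]<.062)&(T[...,1]>-.035)&(T[...,1]<.11)
q=T[k]; print(k.sum(),np.percentile(q[:,2],[5,50,95]))
k&=(T[...,2]<.12); q=T[k]; print(np.linalg.lstsq(np.c_[q[:,0],np.ones(len(q))],q[:,2],rcond=None)[0])
E
```

```text
t: 6.25
tcp_pos: [0.4856, -0.0716, 0.1114]
tool_rot: [0.763, 0.647, -0.0, -0.0]
force: [-0.6, -0.2, -0.4]
finger_gap: -0.0
gripper_force: 0.0
t 6.25 tcp in tester [0.0063 0.0409 0.1114] tip z 0.0974 toolx yaw 80.60 tz [-0.001 -0.    -1.   ] F [-0.6 -0.2 -0.4] q [-0.37  0.57  1.88 -0.    0.69 -0.21] gap -0.00
1417 [0.09519474 0.09851933 0.30751627]
[-0.00200464  0.09765074]
```

```bash
python3 -m pendant '[[[0,0,0.0015,0,0,0,0],[0,0,0.001,0,0,0,0],[0,0,0,0,0,0,0],[0,0,0,0,0,0,0]]]'; python3 - <<'E'
from h import *
st(); T,m=ang(); k=m&(T[...,0]>.02)&(T[...,0]<.07)&(T[...,1]>-.035)&(T[...,1]<.11)&(T[...,2]<.12); q=T[k]
print(k.sum(),np.median(q[:,2]),np.linalg.lstsq(np.c_[q[:,0],np.ones(len(q))],q[:,2],rcond=None)[0])
E
```

```text
t: 6.7
tcp_pos: [0.4858, -0.0716, 0.11]
tool_rot: [0.763, 0.647, -0.0, 0.0]
force: [-0.8, -0.1, 5.2]
finger_gap: -0.004
gripper_force: 2.5
t 6.70 tcp in tester [0.0064 0.0408 0.11  ] tip z 0.0960 toolx yaw 80.59 tz [ 0. -0. -1.] F [-0.8 -0.1  5.2] q [-0.37  0.57  1.88 -0.    0.68 -0.21] gap -0.00
1185 0.09591175400059215 [-0.01546061  0.09659129]
```

The display is flat, with its top at 0.096 and about 5 N of contact. Next I lift and move over the lid to its outside.

```bash
python3 -m pendant '[[[0,0,-0.03,0,0,0,0],[0,0,-0.0625,0,0,0,0],[0,0,-0.0625,0,0,0,0],[0,0,-0.0625,0,0,0,0],[0,0,-0.0625,0,0,0,0],[0,0,-0.055,0,0,0,0],[0,0,0,0,0,0,0],[0.052,0.01,0,0,0,0,0],[0.052,0.01,0,0,0,0,0],[0.052,0.01,0,0,0,0,0],[0.052,0.01,0,0,0,0,0],[0.054,0.01,0,0,0,0,0],[0,0,0,0,0,0,0],[0,0,0,0,0,0,0]]]'; python3 - <<'E'
from h import *
st(); s,P=cloud("side"); cv2.imwrite("pics/c.png",s["pixels"][...,::-1])
T=tester(P); k=(abs(T[...,0]-.03)<.04)&(abs(T[...,1]-.04)<.075)&(T[...,2]>.05)&(T[...,2]<.15); q=T[k]
print(k.sum(),np.median(q[:,2]),np.linalg.lstsq(np.c_[q[:,0],np.ones(len(q))],q[:,2],rcond=None)[0])
E
```

```text
t: 8.15
tcp_pos: [0.5591, 0.1296, 0.3761]
tool_rot: [0.762, 0.648, -0.001, -0.001]
force: [-0.7, -0.8, -0.2]
finger_gap: 0.001
gripper_force: 0.0
t 8.15 tcp in tester [0.2168 0.0011 0.3761] tip z 0.3621 toolx yaw 80.71 tz [-0.003 -0.001 -1.   ] F [-0.7 -0.8 -0.2] q [ 0.03  0.33  1.38 -0.    1.43  0.2 ] gap 0.00
2083 0.09594665802903724 [-0.00754324  0.09616318]
```

View pics/c.png

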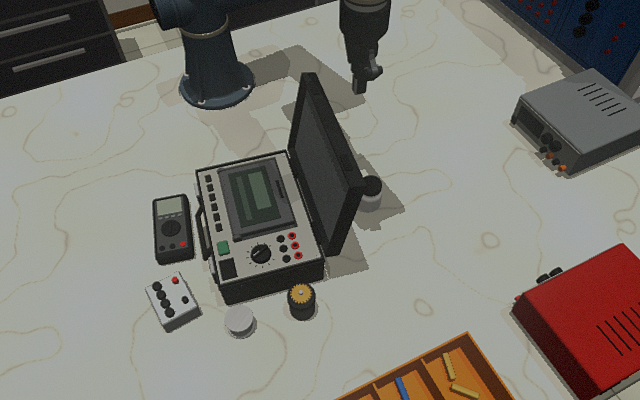

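The display is flat at (255,200), with its top at 0.096 m. The gripper is beyond the lid near (365,80). Next I descend and push the lid.

```bash
python3 -m pendant '[[[0,0,0.056,0,0,0,0],[0,0,0.056,0,0,0,0],[0,0,0,0,0,0,0],[-0.03,0,0,0,0,0,0],[-0.013,0,0,0,0,0,0],[-0.013,0,0,0,0,0,0],[-0.013,0,0,0,0,0,0],[-0.013,0,0,0,0,0,0],[-0.013,0,0,0,0,0,0],[-0.013,0,0,0,0,0,0],[-0.013,0,0,0,0,0,0],[-0.013,0,0,0,0,0,0],[-0.013,0,0,0,0,0,0],[0,0,0,0,0,0,0]]]'; python3 - <<'E'
from h import *
st(); s,P=cloud("side"); cv2.imwrite("pics/d.png",s["pixels"][...,::-1])
E
```

```text
t: 9.6
tcp_pos: [0.5397, 0.0108, 0.2877]
tool_rot: [0.763, 0.646, -0.001, 0.0]
force: [-0.9, -0.9, 0.6]
finger_gap: 0.001
gripper_force: 0.0
t 9.60 tcp in tester [0.0964 0.001  0.2877] tip z 0.2737 toolx yaw 80.50 tz [-0.002 -0.002 -1.   ] F [-0.9 -0.9  0.6] q [-0.19  0.36  1.59 -0.    1.19 -0.02] gap 0.00
```

View pics/d.png

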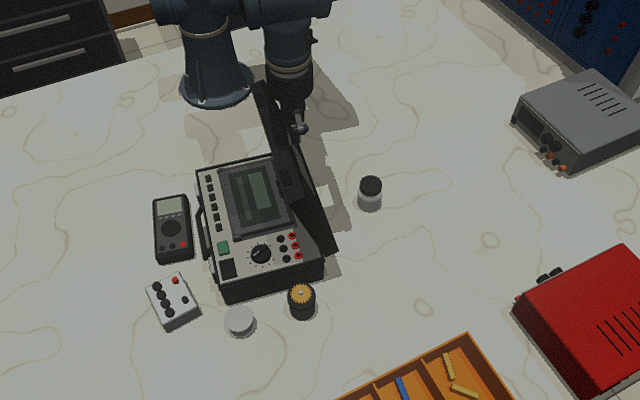

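```bash
python3 -m pendant '[[[-0.0095,0,0,0,0,0,0],[-0.0095,0,0,0,0,0,0],[-0.022,0,0.007,0,0,0,0],[-0.022,0,0.007,0,0,0,0],[-0.02,0,0.011,0,0,0,0],[-0.02,0,0.011,0,0,0,0],[-0.009,0,0.007,0,0,0,0],[-0.009,0,0.007,0,0,0,0],[-0.009,0,0.007,0,0,0,0],[-0.009,0,0.007,0,0,0,0],[0,0,0,0,0,0,0]]]'; python3 - <<'E'
from h import *
st(); s,P=cloud("side"); cv2.imwrite("pics/e.png",s["pixels"][...,::-1])
E
```

```text
t: 10.75
tcp_pos: [0.5219, -0.0977, 0.236]
tool_rot: [0.763, 0.647, -0.001, -0.0]
force: [0.2, 0.5, 0.0]
finger_gap: 0.001
gripper_force: 0.0
t 10.75 tcp in tester [-0.0135  0.0009  0.236 ] tip z 0.2220 toolx yaw 80.56 tz [-0.001 -0.    -1.   ] F [0.2 0.5 0. ] q [-0.4   0.41  1.68 -0.    1.05 -0.23] gap 0.00
```

View pics/e.png

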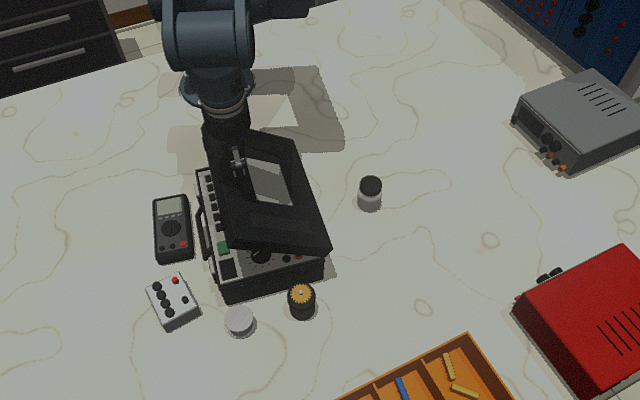

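The lid is at about 0.6 rad with its free edge near the green button at (225,245), and nothing else has moved. I'll lower it slowly.

```bash
python3 -m pendant '[[[-0.007,0,0.009,0,0,0,0],[-0.007,0,0.009,0,0,0,0],[-0.007,0,0.009,0,0,0,0],[-0.007,0,0.009,0,0,0,0],[-0.005,0,0.01,0,0,0,0],[-0.005,0,0.01,0,0,0,0],[-0.005,0,0.01,0,0,0,0],[-0.005,0,0.01,0,0,0,0],[-0.002,0,0.008,0,0,0,0],[-0.002,0,0.008,0,0,0,0],[-0.002,0,0.008,0,0,0,0],[-0.002,0,0.008,0,0,0,0],[0,0,0.006,0,0,0,0],[0,0,0.004,0,0,0,0],[0,0,0.002,0,0,0,0],[0,0,0,0,0,0,0],[0,0,0,0,0,0,0]]]'; python3 - <<'E'
from h import *
st(); T,m=ang(); k=m&(abs(T[...,1])<.13)&(abs(T[...,0])<.09)&(T[...,2]>.1)&(T[...,2]<.16); q=T[k]
print(k.sum(),np.median(q[:,2]),np.linalg.lstsq(np.c_[q[:,:2],np.ones(len(q))],q[:,2],rcond=None)[0])
E
```

```text
t: 12.5
tcp_pos: [0.5145, -0.1406, 0.1407]
tool_rot: [0.763, 0.647, 0.0, -0.001]
force: [0.1, 0.9, -0.3]
finger_gap: 0.005
gripper_force: 0.0
t 12.50 tcp in tester [-0.057   0.0012  0.1407] tip z 0.1267 toolx yaw 80.58 tz [-0.001  0.001 -1.   ] F [ 0.1  0.9 -0.3] q [-0.48  0.56  1.76  0.    0.83 -0.31] gap 0.00
8081 0.12570247310450688 [-0.00635629  0.0007064   0.12582608]
```

Nearly shut. One more light press, then retreat.

```bash
python3 -m pendant '[[[0,0,0.0015,0,0,0,0],[0,0,0.0015,0,0,0,0],[0,0,0.0005,0,0,0,0],[0,0,0,0,0,0,0],[0,0,0,0,0,0,0]]]'; python3 -c "
from h import *; st()"; python3 -m pendant '[[[0,0,-0.01,0,0,0,0],[0,0,-0.04,0,0,0,0],[0,0,-0.06,0,0,0,0],[0,0,-0.06,0,0,0,0],[0,0,-0.06,0,0,0,0],[0,0,0,0,0,0,0],[0,0,0,0,0,0,0]]]'; python3 - <<'E'
from h import *
st(); s,P=cloud("side"); cv2.imwrite("pics/f.png",s["pixels"][...,::-1]); T=tester(P)
k=(abs(T[...,1])<.14)&(abs(T[...,0])<.095)&(T[...,2]>.1)&(T[...,2]<.14); q=T[k]
print(k.sum(),np.percentile(q[:,2],[2,50,98]),np.linalg.lstsq(np.c_[q[:,:2],np.ones(len(q))],q[:,2],rcond=None)[0])
k=(abs(T[...,1])<.2)&(abs(T[...,0])<.2)&(T[...,2]>.11)&(T[...,2]<.14); print(np.percentile(T[k],[.5,99.5],axis=0))
E
```

```text
t: 13.05
tcp_pos: [0.5148, -0.1409, 0.1395]
tool_rot: [0.763, 0.647, 0.0, 0.0]
force: [-2.8, 0.9, 10.9]
finger_gap: -0.0
gripper_force: 5.1
t 13.05 tcp in tester [-0.0573  0.0009  0.1395] tip z 0.1255 toolx yaw 80.59 tz [ 0. -0. -1.] F [-2.8  0.9 10.9] q [-0.48  0.56  1.76  0.    0.82 -0.31] gap -0.00
t: 13.75
tcp_pos: [0.5151, -0.1412, 0.3235]
tool_rot: [0.763, 0.647, 0.001, 0.002]
force: [0.6, 0.5, -1.1]
finger_gap: -0.001
gripper_force: 0.0
t 13.75 tcp in tester [-0.0575  0.0006  0.3235] tip z 0.3095 toolx yaw 80.59 tz [ 0.003 -0.001 -1.   ] F [ 0.6  0.5 -1.1] q [-0.48  0.32  1.56  0.    1.26 -0.31] gap -0.00
10396 [0.12206989 0.12521661 0.12837382] [ 4.65831559e-04 -5.53729234e-05  1.25220135e-01]
[[-0.1029212  -0.15001478  0.11147468]
 [ 0.10721904  0.14815213  0.12908242]]
```

View pics/f.png

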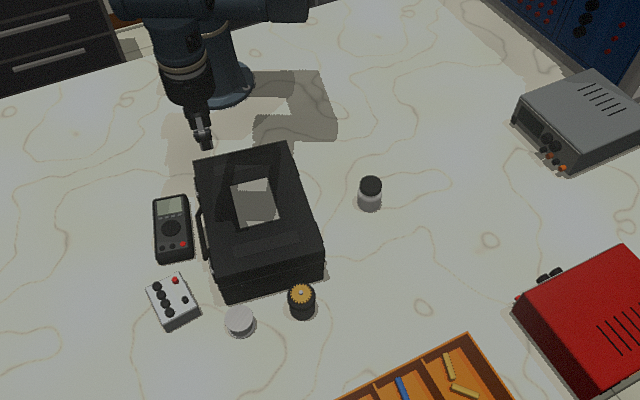

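The lid is shut: its top is level at 0.125 m across (195–325, 145–300). The case and the other things are where they were, and the arm is clear.

```bash
python3 -c "
from station import job; print(job.sign_off())"
```

```text
the job is handed in; nothing more can be done
None
```

The display is folded flat and the lid is shut over it; the job was handed in at about 14 s on the robot's clock with the arm clear and the case and the visible bench items where they stood, but sign-off gave no verdict.

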